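# Pin the vial tray and hold the filter press half down

### The job

Take the long retaining pin out of the small holder and drop it home through the hole in the press's vial tray and into the base under it, so that its head rests on the tray, and let go of it. Only then push the palm knob on top of the press 12 mm down (until the dark ring on its stem is level with the collar), never past 17 mm because that would burst the filters, and finish while still holding it there. Leave the short plug, the glassware, the bottles and the jar where they are.

Things in the scene. Friction and masses are not known exactly. Their poses are not given: they have to be found in the camera images.
- press: White bench press, fixed. Origin on the bench under the knob axis; z up, -x its front: a tongue 100 mm wide, 40 high, to 160 mm before the axis. Behind it the base is 140 (x) by 190 (y) by 40 mm, centred on the origin, with two 20 mm steel columns 150 mm apart in y and a bridge over them, 42 mm deep in x, 190 wide, 128 to 150 mm above the bench; on it a steel collar up to 158 mm.
- base_hole (a point): Centre of the mouth of the vertical blind hole in the press base, 12.5 mm wide, 34 mm deep, its mouth 40 mm above the bench, 125 mm in front of the knob axis. The tray's hole lies right above it. Axes as the press: z up.
- tray_hole (a point): Centre of the upper mouth of the 12.5 mm through hole near the front of the aluminium vial tray, on the tray's top face, 51 mm above the bench; the tray plate is 10 mm thick and 80 mm wide, and the surface around the hole is flat and free (the vials stand more than 90 mm behind it).
- tray (a joint): How far the vial tray has slid out of the press to the front, in m: 0 is fully in (as it starts), with its hole in line with the one in the base; 4 N of friction keeps it there.
- ram (a joint): How far the palm knob and its ram have been pushed down, in m: 0 at the top, where the spring returns it when let go; 0.022 fully down. Wanted: 0.012. About 5.5 N just starts it, 11.5 N holds it at 0.012 and 16.5 N fully down.
- palm_knob: Round black palm knob, 48 mm across, 18 mm high, flat on top, on a vertical 12 mm steel stem. Origin at the centre of its underside, 192 mm above the bench when up; z up. A 2 mm dark ring on the stem, 12 mm above the collar when the knob is up, sinks level with the collar's top when the knob is 12 mm down.
- knob_top (a point): Centre of the knob's flat top, 210 mm above the bench when up; it goes straight down as the knob is pressed.
- holder: Grey plastic block, 100 (x) by 45 (y) by 30 mm high, fixed to the bench; origin at the centre of its underside, x along its length. Two upright blind bores, 12.5 mm wide and 22 mm deep, 30 mm either side of its centre along x: the retaining pin stands in one, the short plug in the other, either way round.
- pin: Loose steel retaining pin, about 60 g: shank 10 mm thick, 40 long, chamfered foot; ribbed round head 22 mm across, 32 high. Stands upright, a little loosely, in the holder (foot 8 mm, head's underside 48 mm above the bench). Origin at the tip of its foot; z towards the head. Seated, its head lies on the tray and the foot is 29 mm below the mouth of the base hole.
- pin_head (a point): Middle of the pin's head, 56 mm above the foot, 16 mm above the head's underside.
- plug: A short steel plug in the holder's other bore, not to be used: a shank 10 mm thick and 30 mm long, and a flat disc head 28 mm across and 8 mm high. Origin at the tip of its foot.
- beaker: Empty glass beaker, 66 mm across, 85 mm high, standing on the bench; origin at the centre of its underside.
- bottle1: Amber bottle with a cap, 60 mm across, 140 mm high, upright; origin at the centre of its underside.
- bottle2: Larger amber bottle with a cap, 72 mm across, 165 mm high, upright; origin at the centre of its underside.
- jar: White jar, 50 mm across, 60 mm high, upright; origin at the centre of its underside.
There are look-alikes about, which are no part of the job. What is shaped like the pin but green or red is not meant.

How it is judged:
By the outcome, as a careful person would: the job done as asked, in the order asked, and still so for the second after the job is handed in, while the arm keeps its last pose, push and grip.
It also fails if it takes over 58 s, if anything falls off the work surface, if the arm or the gripper's body presses on something with over 40 N, if the wrist force passes 120 N, or if a joint passes its speed limit or range.

### The arm

A 6-joint arm with a two-finger parallel gripper is mounted at the origin on the work surface. World frame = base frame: x ahead of the robot, y to its left, z up, the work surface at z = 0. Lengths are in m, angles in rad, forces in N, time in s.
With the tool pointing down it reaches from about 0.275 to 1 m from the base axis. Payload 8.4 kg.
Tool frame: the origin (TCP) lies midway between the tips of the shut fingers; the grasp point (between the pads) lies bot.grip_depth behind it (bot.grip_depth is the distance from the TCP to the grasp point, in m); z points along the fingers, y is the line along which they close (so a half turn about z gives the same grasp; the last joint's range is limited). The gripper opens to 85 mm and grips with 20 to 120 N. Pads are 22 mm wide; open, the fingers measure 114 mm over their backs; the gripper's body (76 mm by 85 mm) begins 54 mm behind the grasp point. The pads swing forward as they close: fully open they stand 13 mm farther back than shut.
Start: joints at [-1.219, 0.353, 1.633, -0, 1.155, -0.002], TCP at [0.217, -0.586, 0.197] pointing down, gripper open.
Joint ranges: [-2.63, 2.63], [-0.92, 2.1], [0.06, 2.66], [-1.3, 4.44], [0, 2.69], [-3.02, 3.02]. Speed limits (rad/s): [2.22, 2.22, 2.79, 3.14, 3.14, 3.14].

### API

Orientations are given as [roll, pitch, yaw] about the fixed x, y, z axes, in that order (R = Rz(yaw) Ry(pitch) Rx(roll)).
In Python, from workcell import sensors, vision, bot gives the robot as it stands. The module is installed in compiled form; this text tells all that it offers.
- The arm moves only by the tool move_arm, never from a script. Its argument "plan" is a list of rows, each an object of numbers: "tx", "ty", "tz": the shift along the tool's x, y, z scaled (see below); "ax", "ay", "az": the turn, a rotation vector about the tool's x, y, z scaled (see below); "gripper": the closure, from 0 (fully open) to 1 (shut). In form: [{"tx": .., "ty": .., "tz": .., "ax": .., "ay": .., "az": .., "gripper": ..}, ...]. A call has exactly 10 rows; each row shifts and turns the commanded pose from where the row before left it, along the tool's axes as they then stand; what a row does not reach is not made up. The controller multiplies each number of a shift by 40 mm and each number of a turn by 0.1 rad. A row lasts 1/12 s, in which the tool goes at most 41.7 mm and 7.16 degrees, less where a joint would pass 70% of its speed; a pose out of reach is approached as far as the arm can. A call with a number of a shift or a turn outside -1 to 1 is refused whole. A call with a gripper value outside its range is refused whole. The fingers move at their own pace and stop on an object; the grip force is fixed at half the most. Time passes only in rows, so rows that do not move let the fingers close, or fill a call up. It gives the time, the measured TCP pose, the force, the opening and the grip force at its end, in the units of the state.
- sensors.get_obs(): the state, without advancing time (a new reading comes with each control period).
- vision.capture(name): name is "scene" or "top" or "wrist"; returns a dict with "image" (420x560x3 uint8, red, green, blue), "range_z" (420x560 float32, m along the optical axis (not along the pixel's ray), 0 where there is no reading), "camera_matrix" (3x3 intrinsics, pixels), "k1" (the pictures are not rectified: a ray, as slopes to the right and down, at radius r is drawn at 1 + k1 r^2 times it, then the intrinsics apply), "origin" and "orientation" of the camera in the world. Camera axes: x right, y up, looking along -z (the intrinsics and any distortion apply to the point x, -y, -z); pixel columns grow to the right and rows downward; lengths in m; the calibration is good to about 2 mm. A picture is of the moment at which its call begins.
- bot.finish_job(): hands the job in; it is judged then, once.
The state is a dict: "time_s": time; "qpos": joint angles; "qvel": joint speeds; "joint_efforts": joint torques, N m; "tcp_pos": TCP position; "tcp_rot": TCP orientation; "force": force on the tool from outside, world axes, zero at the start; "ft_torque": the same for the moment, N m; "opening": opening from 0.0 (shut) to 1.0 (fully open); "gripper_force": force on a finger pad.
Only numpy, scipy, OpenCV 4.12 (cv2) and the standard library are available. Lean on these libraries where they do the work, as an engineer would, in place of code of your own. Each camera call takes 0.05 s, during which the arm holds its last target. There are 200 camera calls.

## Working session

There is one attempt and no reset: what is moved stays moved. The work goes in short steps, Python scripts to look and compute and a tool call to move; the robot and the scene stay as the last step left them, time stands still between calls to the robot, and variables do not carry over. Pictures are saved under pics/ and viewed, at most 10 in all, crops included, and the job is handed in when it is done.

Besides the shell and the picture viewer there is one more tool, called after "Request:" as name([rows], argument=value, ...), one row to a line, values as JSON. move_arm: Moves the arm, as the interface text tells. Shifts and turns lie within -1 to 1; 1 stands for 40 mm of shift or 0.1 rad of turn. Its arguments: {"type":"object","properties":{"plan":{"type":"array","items":{"type":"object","properties":{"tx":{"type":"number","minimum":-1,"maximum":1},"ty":{"type":"number","minimum":-1,"maximum":1},"tz":{"type":"number","minimum":-1,"maximum":1},"ax":{"type":"number","minimum":-1,"maximum":1},"ay":{"type":"number","minimum":-1,"maximum":1},"az":{"type":"number","minimum":-1,"maximum":1},"gripper":{"type":"number"}}}}},"required":["plan"]}

```bash
mkdir -p pics
cat > h.py <<'E'
import numpy as np, cv2, pickle
from scipy.spatial.transform import Rotation as R
from workcell import sensors, vision, bot
def cap(n,save=None):
    c=vision.capture(n)
    if save: cv2.imwrite('pics/'+save+'.png',c['image'][:,:,::-1])
    return c
def rot(c):
    o=np.array(c['orientation'],float)
    return o if o.shape==(3,3) else R.from_euler('xyz',o).as_matrix()
def ray(c,u,v):
    K=np.array(c['camera_matrix']); d=np.array([(u-K[0,2])/K[0,0],(v-K[1,2])/K[1,1]])
    s=d.copy()
    for _ in range(20): s=d/(1+c['k1']*(s@s))
    return np.array(c['origin']),rot(c)@np.array([s[0],-s[1],-1.])
def onz(c,u,v,z):
    o,d=ray(c,u,v); return o+d*(z-o[2])/d[2]
def pt(c,u,v):
    o,d=ray(c,u,v); return o+d*c['range_z'][int(round(v)),int(round(u))]
def cloud(c):
    K=np.array(c['camera_matrix']); v,u=np.mgrid[0:420,0:560]
    d=np.stack([(u-K[0,2])/K[0,0],(v-K[1,2])/K[1,1]],-1); s=d.copy()
    for _ in range(20): s=d/(1+c['k1']*(s**2).sum(-1,keepdims=True))
    p=np.concatenate([s[...,:1],-s[...,1:],-np.ones_like(s[...,:1])],-1)*c['range_z'][...,None]
    return p@rot(c).T+np.array(c['origin'])
def two(a,b):
    (o1,d1),(o2,d2)=a,b; d1=d1/np.linalg.norm(d1); d2=d2/np.linalg.norm(d2)
    t=np.linalg.lstsq(np.stack([d1,-d2],1),o2-o1,rcond=None)[0]
    p,q=o1+t[0]*d1,o2+t[1]*d2; return (p+q)/2,np.linalg.norm(p-q)
E
python3 - <<'E'
from h import *
for n in ['scene','top']:
    c=cap(n,n+'1'); print(n,c['origin'],c['orientation'],c['camera_matrix'],c['k1']); pickle.dump(c,open(n+'.pkl','wb'))
o=sensors.get_obs(); print(o, bot.grip_depth)
E
```

```text
scene [ 1.16037568 -0.48182844  0.68563422] [0.97854371 0.00263008 0.90068979] [[413.43169109   0.         275.88597464]
 [  0.         413.43169109 207.81928207]
 [  0.           0.           1.        ]] 0.017765042541290108
top [0.35163691 0.00967432 1.27464219] [ 0.17791739  0.01598657 -1.58451318] [[398.23990233   0.         277.13697811]
 [  0.         398.23990233 204.30374422]
 [  0.           0.           1.        ]] -0.028635479370810436
{'time_s': 0.1, 'qpos': array([-1.21940495e+00,  3.53604166e-01,  1.63402906e+00,  1.89606193e-05,
        1.15521406e+00, -2.40385166e-03]), 'qvel': array([ 6.89768903e-04, -1.69962985e-03, -6.08863618e-04, -9.04674278e-05,
        2.00692648e-03,  5.56680906e-04]), 'joint_efforts': array([ 2.47049120e-04, -6.06354690e+01, -3.42819107e+01,  6.94070150e-05,
        3.93959010e-03,  4.72186684e-05]), 'tcp_pos': array([ 0.21638395, -0.58585872,  0.19663414]), 'tcp_rot': array([-3.14033806e+00, -2.03530145e-05,  3.53787552e-01]), 'force': array([ 0.45630793,  0.7929483 , -0.00944781]), 'ft_torque': array([ 0.02187024,  0.01581388, -0.00211758]), 'gripper_force': 0.0, 'opening': 0.9982008186681097} 0.0187
```

View pics/scene1.png

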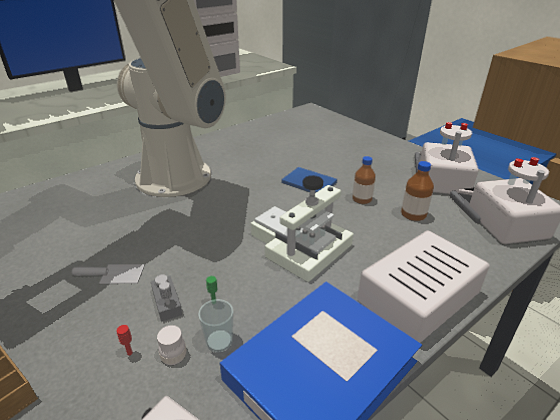

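View pics/top1.png

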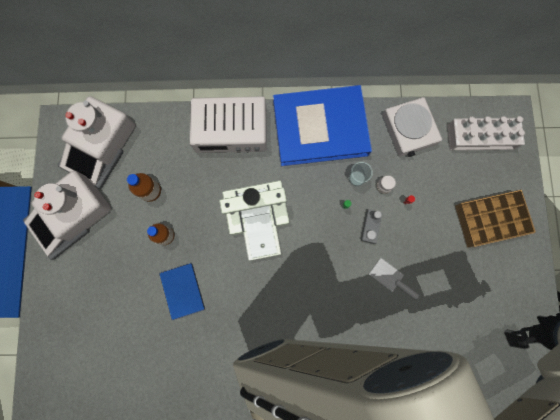

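Scene: the holder is at (163,297) with two steel parts. There is a green look-alike at (211,287), a red one at (124,338), the press at (303,235) and its knob at (313,183). Top: the holder is at (372,227), its parts at (377,214) and (371,236), the knob at (252,197) and the tray hole at about (263,245).

Candidates: in-holder parts at top (377,214) and (371,236), green at (347,203), red at (410,199). Next I'll check these in a close crop.

Run:
```python
from h import *
s=pickle.load(open('scene.pkl','rb'));t=pickle.load(open('top.pkl','rb'))
a=cv2.resize(s['image'][260:335,125:225],(780,585),interpolation=cv2.INTER_CUBIC)[:, :400]
b=cv2.resize(t['image'][200:250,350:395],(400,444),interpolation=cv2.INTER_CUBIC)
o=np.zeros((585,800,3),np.uint8);o[:,:400]=a;o[:444,400:]=b
cv2.imwrite('pics/crop1.png',o[:,:,::-1])
C=cloud(t);D=cloud(s)
for u,v in [(377,214),(371,236),(252,197),(263,245),(263,238),(347,203),(410,199),(360,175),(388,184)]: print('t',u,v,C[v,u].round(4))
for u,v in [(165,285),(313,183)]: print('s',u,v,D[v,u].round(4))
```

```text
t 377 214 [ 0.5323 -0.2768  0.0774]
t 371 236 [ 0.4688 -0.262   0.0453]
t 252 197 [0.5644 0.0922 0.2117]
t 263 245 [0.449  0.0734 0.0095]
t 263 238 [0.4673 0.0712 0.0505]
t 347 203 [ 0.5687 -0.1882  0.0718]
t 410 199 [ 0.5777 -0.3816  0.0734]
t 360 175 [ 6.744e-01 -2.469e-01  6.000e-04]
t 388 184 [ 0.6295 -0.3214  0.0577]
s 165 285 [ 0.5327 -0.2777  0.0785]
s 313 183 [0.5782 0.0852 0.2092]
```

View pics/crop1.png

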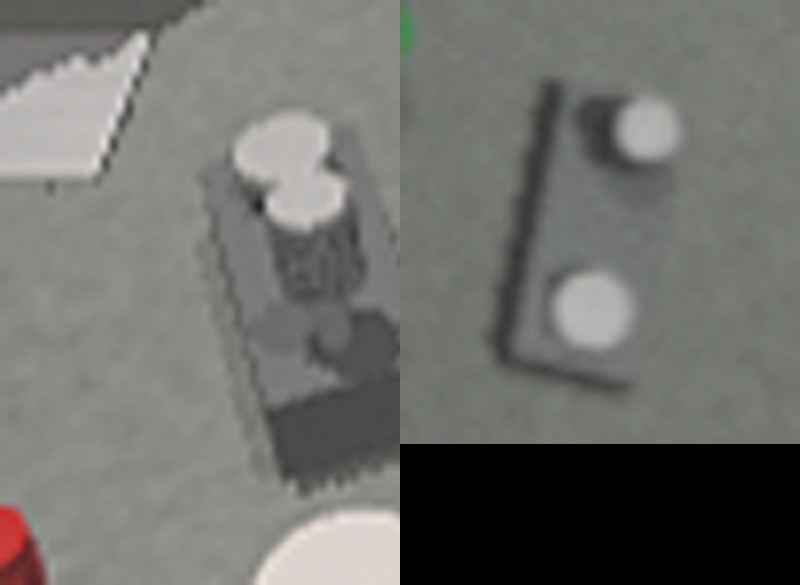

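The pin is the farther part, at top (377,214): a tall ribbed head with its top near z 0.08. The disc-headed plug is at (371,236). Next I'll go above it.

Request:
move_arm([
  {"tx":0.85,"ty":-0.45,"tz":-0.12,"gripper":0},
  {"tx":0.85,"ty":-0.45,"tz":-0.12,"gripper":0},
  {"tx":0.85,"ty":-0.45,"tz":-0.12,"gripper":0},
  {"tx":0.85,"ty":-0.45,"tz":-0.12,"gripper":0},
  {"tx":0.85,"ty":-0.45,"tz":-0.12,"gripper":0},
  {"tx":0.85,"ty":-0.45,"tz":-0.12,"gripper":0},
  {"tx":0.85,"ty":-0.45,"tz":-0.12,"gripper":0},
  {"tx":0.85,"ty":-0.45,"tz":-0.12,"gripper":0},
  {"tx":0.85,"ty":-0.45,"tz":-0.12,"gripper":0},
  {"tx":0.85,"ty":-0.45,"tz":-0.12,"gripper":0},
])

```text
invalid input at $.plan[0]: expected keys tx, ty, tz, ax, ay, az, gripper
```

Request:
move_arm([
  {"az":0.98,"gripper":0.3},
  {"az":0.98,"gripper":0.3},
  {"az":0.98,"gripper":0.3},
  {"az":0.98,"gripper":0.3},
  {"az":0.98,"gripper":0.3},
  {"az":0.98,"gripper":0.3},
  {"gripper":0.3},
  {"gripper":0.3},
  {"gripper":0.3},
  {"gripper":0.3},
])

```text
invalid input at $.plan[0]: expected keys tx, ty, tz, ax, ay, az, gripper
```

Run:
```python
from h import *
c=cap('wrist','w1');pickle.dump(c,open('w1.pkl','wb'));o=sensors.get_obs();print(o['tcp_pos'],o['tcp_rot'],o['time_s'],o['opening'],c['origin'],c['orientation'])
```

```text
[ 0.21639055 -0.58591812  0.19672004] [-3.14051714e+00 -1.04700052e-05  3.53776654e-01] 0.15 0.999372626363311 [ 0.2778126  -0.5624597   0.37301298] [-2.66988761e-01  1.02030553e-03 -1.21654330e+00]
```

View pics/w1.png

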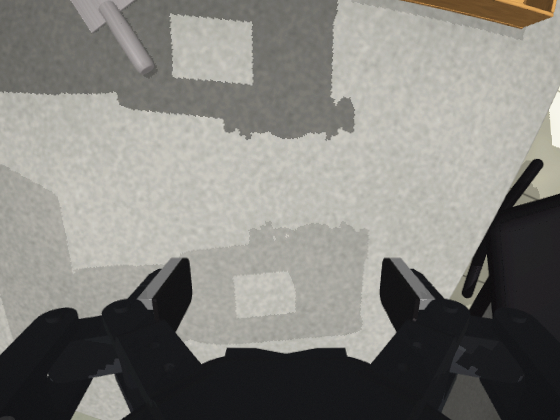

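All keys are needed, so I'm repeating the moves. (The picture showed only the bench, with the fingers at the lower left and right.)

Request:
move_arm([
  {"tx":0.85,"ty":-0.45,"tz":-0.12,"ax":0,"ay":0,"az":0,"gripper":0},
  {"tx":0.85,"ty":-0.45,"tz":-0.12,"ax":0,"ay":0,"az":0,"gripper":0},
  {"tx":0.85,"ty":-0.45,"tz":-0.12,"ax":0,"ay":0,"az":0,"gripper":0},
  {"tx":0.85,"ty":-0.45,"tz":-0.12,"ax":0,"ay":0,"az":0,"gripper":0},
  {"tx":0.85,"ty":-0.45,"tz":-0.12,"ax":0,"ay":0,"az":0,"gripper":0},
  {"tx":0.85,"ty":-0.45,"tz":-0.12,"ax":0,"ay":0,"az":0,"gripper":0},
  {"tx":0.85,"ty":-0.45,"tz":-0.12,"ax":0,"ay":0,"az":0,"gripper":0},
  {"tx":0.85,"ty":-0.45,"tz":-0.12,"ax":0,"ay":0,"az":0,"gripper":0},
  {"tx":0.85,"ty":-0.45,"tz":-0.12,"ax":0,"ay":0,"az":0,"gripper":0},
  {"tx":0.85,"ty":-0.45,"tz":-0.12,"ax":0,"ay":0,"az":0,"gripper":0},
])

```text
time_s: 0.98
tcp_pos: [0.474, -0.2979, 0.2455]
tcp_rot: [-3.142, 0.0, 0.354]
force: [1.0, -0.2, -0.0]
opening: 0.998
gripper_force: 0.0
```

Request:
move_arm([
  {"tx":0,"ty":0,"tz":0,"ax":0,"ay":0,"az":0.98,"gripper":0.3},
  {"tx":0,"ty":0,"tz":0,"ax":0,"ay":0,"az":0.98,"gripper":0.3},
  {"tx":0,"ty":0,"tz":0,"ax":0,"ay":0,"az":0.98,"gripper":0.3},
  {"tx":0,"ty":0,"tz":0,"ax":0,"ay":0,"az":0.98,"gripper":0.3},
  {"tx":0,"ty":0,"tz":0,"ax":0,"ay":0,"az":0.98,"gripper":0.3},
  {"tx":0,"ty":0,"tz":0,"ax":0,"ay":0,"az":0.98,"gripper":0.3},
  {"tx":0,"ty":0,"tz":0,"ax":0,"ay":0,"az":0,"gripper":0.3},
  {"tx":0,"ty":0,"tz":0,"ax":0,"ay":0,"az":0,"gripper":0.3},
  {"tx":0,"ty":0,"tz":0,"ax":0,"ay":0,"az":0,"gripper":0.3},
  {"tx":0,"ty":0,"tz":0,"ax":0,"ay":0,"az":0,"gripper":0.3},
])

```text
time_s: 1.82
tcp_pos: [0.4731, -0.2996, 0.2452]
tcp_rot: [-3.142, 0.0, -0.232]
force: [0.7, -0.0, -0.9]
opening: 0.699
gripper_force: 0.0
```

Run:
```python
from h import *
c=cap('wrist','w2');pickle.dump(c,open('w2.pkl','wb'));o=sensors.get_obs();print(o['tcp_pos'],o['tcp_rot'],o['time_s'],o['opening'],c['origin'],c['orientation'])
```

```text
[ 0.47308341 -0.29964156  0.24525393] [-3.14152833e+00  6.78226561e-05 -2.32547841e-01] 1.8667 0.6985286132194284 [ 0.53677901 -0.31443719  0.42158508] [-2.66921805e-01 -3.94315797e-04 -1.80234868e+00]
```

View pics/w2.png

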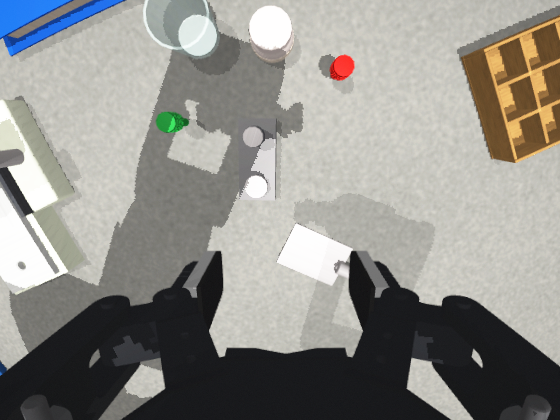

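The wrist view shows the pin at (253,136), the plug at (256,186), green at (170,122) and red at (343,67). I'll measure the head's top face in three views.

```bash
cat >> h.py <<'E'
def face(c,xy,z0,z1,r):
    C=cloud(c); m=((np.hypot(C[...,0]-xy[0],C[...,1]-xy[1])<r)&(C[...,2]>z0)&(C[...,2]<z1)).astype(np.uint8)
    n,l,st,ce=cv2.connectedComponentsWithStats(m); 
    if n<2: return None
    k=1+st[1:,4].argmax(); p=C[l==k]; uv=np.argwhere(l==k)[:,::-1].astype(np.float32)
    (a,b),rr=cv2.minEnclosingCircle(p[:,:2].astype(np.float32))
    return dict(uv=(uv.mean(0)).round(1),mean=p.mean(0).round(4),mec=(round(a,4),round(b,4),round(rr,4)),zmed=np.median(p[:,2]).round(4),n=len(p))
E
python3 - <<'E'
from h import *
cs={n:pickle.load(open(n+'.pkl','rb')) for n in ['scene','top','w2']}
F={}
for n,c in cs.items():
    F[n]=face(c,(0.532,-0.277),.074,.09,.03); print(n,F[n]); print('  plug',face(c,(0.47,-0.262),.04,.06,.03)); print('  knob',face(c,(0.572,0.088),.2,.22,.04))
for a,b in [('w2','top'),('w2','scene'),('top','scene')]:
    print(a,b,two(ray(cs[a],*F[a]['uv']),ray(cs[b],*F[b]['uv'])))
E
```

```text
scene {'uv': array([164.1, 285.4], dtype=float32), 'mean': array([ 0.5331, -0.2798,  0.0791]), 'mec': (0.5317, -0.2799, 0.0114), 'zmed': np.float64(0.0794), 'n': 80}
  plug {'uv': array([160.6, 278.4], dtype=float32), 'mean': array([ 0.4733, -0.2649,  0.0453]), 'mec': (0.4737, -0.2644, 0.0149), 'zmed': np.float64(0.0456), 'n': 96}
  knob {'uv': array([312.2, 181.7], dtype=float32), 'mean': array([0.5706, 0.0896, 0.2077]), 'mec': (0.5672, 0.0931, 0.0249), 'zmed': np.float64(0.2087), 'n': 237}
top {'uv': array([376.9, 214.5], dtype=float32), 'mean': array([ 0.5305, -0.2759,  0.0796]), 'mec': (0.5306, -0.2764, 0.0113), 'zmed': np.float64(0.0791), 'n': 44}
  plug {'uv': array([370.6, 234.8], dtype=float32), 'mean': array([ 0.4725, -0.2608,  0.0458]), 'mec': (0.473, -0.261, 0.0139), 'zmed': np.float64(0.0459), 'n': 62}
  knob {'uv': array([251.2, 196.3], dtype=float32), 'mean': array([0.5667, 0.0945, 0.2101]), 'mec': (0.5671, 0.0944, 0.0239), 'zmed': np.float64(0.2103), 'n': 240}
w2 {'uv': array([252.5, 136.1], dtype=float32), 'mean': array([ 0.5311, -0.2777,  0.0795]), 'mec': (0.5311, -0.2777, 0.0111), 'zmed': np.float64(0.0796), 'n': 348}
  plug {'uv': array([255.6, 186. ], dtype=float32), 'mean': array([ 0.473 , -0.2628,  0.0457]), 'mec': (0.4728, -0.2627, 0.0139), 'zmed': np.float64(0.0458), 'n': 416}
  knob None
w2 top (array([ 0.53110702, -0.27716209,  0.07438829]), np.float64(0.00018548939542467374))
w2 scene (array([ 0.53088712, -0.27825521,  0.07671333]), np.float64(0.0016359804677888398))
top scene (array([ 0.53051842, -0.27782742,  0.07580832]), np.float64(0.0022553058717368476))
```

Request:
move_arm([
  {"tx":0.257,"ty":-0.173,"tz":0.3,"ax":0,"ay":0,"az":0,"gripper":0.3},
  {"tx":0.257,"ty":-0.173,"tz":0.3,"ax":0,"ay":0,"az":0,"gripper":0.3},
  {"tx":0.257,"ty":-0.173,"tz":0.3,"ax":0,"ay":0,"az":0,"gripper":0.3},
  {"tx":0.257,"ty":-0.173,"tz":0.3,"ax":0,"ay":0,"az":0,"gripper":0.3},
  {"tx":0.257,"ty":-0.173,"tz":0.3,"ax":0,"ay":0,"az":0,"gripper":0.3},
  {"tx":0,"ty":0,"tz":0.5,"ax":0,"ay":0,"az":0,"gripper":0.3},
  {"tx":0,"ty":0,"tz":0.5,"ax":0,"ay":0,"az":0,"gripper":0.3},
  {"tx":0,"ty":0,"tz":0.5,"ax":0,"ay":0,"az":0,"gripper":0.3},
  {"tx":0,"ty":0,"tz":0.5,"ax":0,"ay":0,"az":0,"gripper":0.3},
  {"tx":0,"ty":0,"tz":0,"ax":0,"ay":0,"az":0,"gripper":0.3},
])

```text
time_s: 2.7
tcp_pos: [0.5292, -0.2759, 0.1003]
tcp_rot: [-3.14, 0.007, -0.233]
force: [-1.1, 0.2, -0.6]
opening: 0.699
gripper_force: 0.0
```

Run:
```python
from h import *
c=cap('wrist');pickle.dump(c,open('w3.pkl','wb'));o=sensors.get_obs();print(o['tcp_pos'],o['tcp_rot'],o['opening'])
print(face(c,(0.531,-0.277),.074,.09,.03))
```

```text
[ 0.53011937 -0.27651281  0.10243875] [-3.14029851  0.00491265 -0.23345218] 0.7033337373798978
{'uv': array([287.5, 222. ], dtype=float32), 'mean': array([ 0.5317, -0.2777,  0.0795]), 'mec': (0.5308, -0.2775, 0.0113), 'zmed': np.float64(0.0797), 'n': 885}
```

Request:
move_arm([
  {"tx":0.02,"ty":0.02,"tz":0,"ax":0,"ay":0,"az":0,"gripper":0.3},
  {"tx":0,"ty":0,"tz":0.17,"ax":0,"ay":0,"az":0,"gripper":0.3},
  {"tx":0,"ty":0,"tz":0.17,"ax":0,"ay":0,"az":0,"gripper":0.3},
  {"tx":0,"ty":0,"tz":0.17,"ax":0,"ay":0,"az":0,"gripper":0.3},
  {"tx":0,"ty":0,"tz":0.17,"ax":0,"ay":0,"az":0,"gripper":0.3},
  {"tx":0,"ty":0,"tz":0.17,"ax":0,"ay":0,"az":0,"gripper":0.3},
  {"tx":0,"ty":0,"tz":0.17,"ax":0,"ay":0,"az":0,"gripper":0.3},
  {"tx":0,"ty":0,"tz":0.17,"ax":0,"ay":0,"az":0,"gripper":0.3},
  {"tx":0,"ty":0,"tz":0.1,"ax":0,"ay":0,"az":0,"gripper":0.3},
  {"tx":0,"ty":0,"tz":0,"ax":0,"ay":0,"az":0,"gripper":0.3},
])

```text
time_s: 3.58
tcp_pos: [0.5311, -0.2785, 0.0525]
tcp_rot: [-3.141, 0.002, -0.234]
force: [-0.2, -0.4, -0.1]
opening: 0.7
gripper_force: 0.0
```

Request:
move_arm([
  {"tx":0,"ty":0,"tz":0,"ax":0,"ay":0,"az":0,"gripper":0.5},
  {"tx":0,"ty":0,"tz":0,"ax":0,"ay":0,"az":0,"gripper":0.6},
  {"tx":0,"ty":0,"tz":0,"ax":0,"ay":0,"az":0,"gripper":0.7},
  {"tx":0,"ty":0,"tz":0,"ax":0,"ay":0,"az":0,"gripper":0.85},
  {"tx":0,"ty":0,"tz":0,"ax":0,"ay":0,"az":0,"gripper":1},
  {"tx":0,"ty":0,"tz":0,"ax":0,"ay":0,"az":0,"gripper":1},
  {"tx":0,"ty":0,"tz":0,"ax":0,"ay":0,"az":0,"gripper":1},
  {"tx":0,"ty":0,"tz":0,"ax":0,"ay":0,"az":0,"gripper":1},
  {"tx":0,"ty":0,"tz":0,"ax":0,"ay":0,"az":0,"gripper":1},
  {"tx":0,"ty":0,"tz":0,"ax":0,"ay":0,"az":0,"gripper":1},
])

```text
time_s: 4.42
tcp_pos: [0.5317, -0.2789, 0.0537]
tcp_rot: [3.142, -0.0, -0.234]
force: [0.0, 0.5, -0.5]
opening: -0.003
gripper_force: 0.0
```

The fingers shut on nothing, so I'll look.

Run:
```python
from h import *
w=cap('wrist');s=cap('scene')
pickle.dump(w,open('w4.pkl','wb'));pickle.dump(s,open('s4.pkl','wb'))
a=cv2.resize(s['image'][240:360,100:260],(400,300),interpolation=cv2.INTER_CUBIC)
b=cv2.resize(w['image'],(400,300))
cv2.imwrite('pics/c4.png',np.hstack([a,b])[:,:,::-1])
print(sensors.get_obs())
```

```text
{'time_s': 4.5167, 'qpos': array([-4.85537565e-01,  4.83094457e-01,  1.79819181e+00, -6.61035726e-07,
        8.60378015e-01,  1.31949802e+00]), 'qvel': array([-0.00030295,  0.00238575, -0.00123873,  0.00123749, -0.0004834 ,
        0.00062346]), 'joint_efforts': array([-1.66768179e-03, -6.21976590e+01, -2.68903774e+01,  6.43315434e-05,
        1.11789486e-03, -1.13199187e-05]), 'tcp_pos': array([ 0.53172077, -0.27887714,  0.05365708]), 'tcp_rot': array([-3.14157533e+00,  6.95048464e-05, -2.34238826e-01]), 'force': array([0.34849447, 0.07647527, 0.35680932]), 'ft_torque': array([-0.00969887, -0.03870891,  0.02833185]), 'gripper_force': 0.0, 'opening': -0.0010761625238660845}
```

View pics/c4.png

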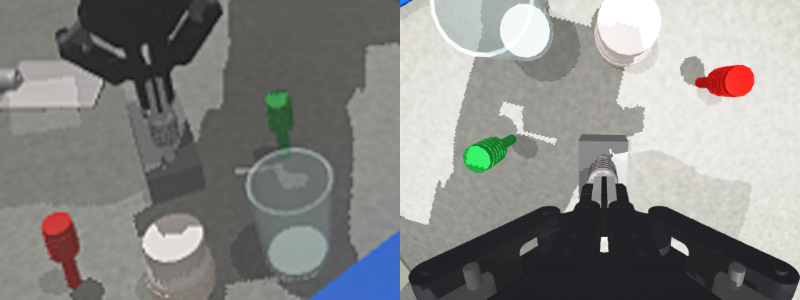

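Run:
```python
from h import *
w=pickle.load(open('w4.pkl','rb'));s=pickle.load(open('s4.pkl','rb'))
T=np.array([0.53172,-0.27888,0.05366]);Rt=R.from_euler('xyz',[np.pi,0,-.2342]).as_matrix()
for n,c in (('w',w),('s',s)):
    C=cloud(c); im=c['image'].astype(int); L=(C-T)@Rt  # tool coords
    near=np.hypot(L[...,0],L[...,1])<.035
    dark=im.sum(-1)<110
    print(n,'head/steel:')
    m=near&~dark&(C[...,2]>.05)&(C[...,2]<.083); p=L[m]; print(m.sum(),p.mean(0).round(4),p.min(0).round(4),p.max(0).round(4))
    m2=near&~dark&(C[...,2]>.073)&(C[...,2]<.083); p=L[m2]
    if len(p): print('top',m2.sum(),p.mean(0).round(4),p.min(0).round(4),p.max(0).round(4))
    m3=near&dark&(L[...,2]>-.03)&(L[...,2]<.01); p=L[m3]; print('finger',m3.sum(),p.mean(0).round(4),p.min(0).round(4),p.max(0).round(4))
```

```text
w head/steel:
966 [ 0.0067 -0.0014 -0.017 ] [-0.0006 -0.0125 -0.0275] [0.0101 0.0099 0.0034]
top 517 [ 0.006  -0.0017 -0.0245] [-0.0006 -0.012  -0.0275] [ 0.0101  0.0096 -0.0194]<stdin>:12: RuntimeWarning: Mean of empty slice.
  ret = um.true_divide(
Traceback (most recent call last):
ValueError: zero-size array to reduction operation minimum which has no identity
```

Run:
```python
from h import *
w=pickle.load(open('w4.pkl','rb'))
T=np.array([0.53172,-0.27888,0.05366]);Rt=R.from_euler('xyz',[np.pi,0,-.2342]).as_matrix()
C=cloud(w);L=(C-T)@Rt
im=w['image']
for v in range(210,330,8):
    print(v,' '.join(f"{int(1000*L[v,u,0])},{int(1000*L[v,u,1])},{int(1000*L[v,u,2])},{im[v,u].sum()}" for u in range(256,316,6)))
```

```text
210 10,-19,22,419 10,-15,22,416 10,-11,24,415 10,-7,23,414 10,-3,23,408 10,0,23,411 10,4,23,440 10,8,24,412 10,11,23,413 10,15,24,412
218 4,-19,25,412 5,-15,22,412 5,-11,22,411 4,-7,23,411 4,-3,24,358 3,0,28,405 4,4,23,328 4,8,23,700 5,11,23,733 4,15,24,733
226 0,-19,24,409 0,-15,24,413 0,-11,23,412 7,-6,-1,305 9,-3,-5,428 9,0,-5,454 8,3,-4,266 0,8,23,680 0,12,23,695 0,16,23,697
234 -6,-19,23,408 -6,-15,24,396 5,-9,-9,253 7,-6,-15,457 9,-2,-20,304 9,0,-19,318 8,3,-16,373 5,6,-9,315 -6,12,23,690 -6,16,23,691
242 -12,-19,24,324 -11,-15,23,325 6,-9,-22,484 7,-5,-25,677 7,-2,-27,523 6,0,-24,542 7,3,-27,654 6,6,-25,445 -11,12,22,684 -11,16,23,683
250 -17,-19,23,325 -17,-15,23,289 2,-9,-25,536 9,-5,-42,448 9,-2,-42,451 9,0,-42,93 9,2,-42,447 9,5,-42,429 0,9,-20,359 -18,16,24,678
258 -23,-20,23,322 5,-10,-41,112 5,-8,-41,105 10,-5,-52,450 9,-2,-51,447 9,0,-50,92 10,2,-52,429 9,5,-51,427 5,8,-41,103 5,10,-42,103
266 5,-12,-50,128 5,-10,-50,124 6,-7,-51,114 9,-4,-59,435 9,-2,-58,431 9,0,-59,87 9,2,-59,430 9,4,-58,433 5,7,-50,110 4,10,-48,116
274 5,-12,-58,107 5,-9,-57,108 5,-7,-57,208 9,-4,-6
[... 207 characters left out ...]
-77,107
290 10,-10,-79,103 11,-8,-80,117 10,-6,-79,107 11,-3,-81,103 6,-2,-71,303 6,0,-71,108 10,2,-80,102 10,4,-79,107 11,6,-80,109 11,8,-80,120
298 11,-9,-85,101 10,-7,-85,104 10,-5,-85,107 10,-3,-84,102 5,-2,-75,102 2,0,-70,113 8,2,-81,101 11,3,-85,101 10,5,-85,106 10,7,-84,102
306 10,-9,-89,103 10,-7,-88,103 10,-5,-89,103 10,-3,-89,103 5,-2,-80,104 0,0,-71,115 5,2,-81,105 10,3,-89,101 11,5,-90,103 10,7,-89,105
314 15,-8,-101,106 15,-6,-101,103 16,-4,-102,105 11,-3,-94,105 1,-2,-80,101 -4,0,-71,112 1,2,-80,111 10,3,-94,101 15,4,-100,104 16,6,-102,104
322 15,-7,-104,101 15,-6,-104,103 15,-4,-105,101 7,-3,-93,106 -1,-2,-80,106 -7,0,-71,110 0,2,-81,111 9,3,-96,101 15,4,-104,104 14,6,-103,100
```

The head is undisturbed, and the shut fingertips appear to end above it, so the real tips are not at the reported TCP. I'll measure the tip height in both views.

Run:
```python
from h import *
T=np.array([0.53172,-0.27888,0.05366]);Rt=R.from_euler('xyz',[np.pi,0,-.2342]).as_matrix()
w=pickle.load(open('w4.pkl','rb'));s=pickle.load(open('s4.pkl','rb'))
L=(cloud(w)-T)@Rt
for v in range(242,256): print(v,[tuple((1000*L[v,u]).round().astype(int).tolist()) for u in (268,275,280,286,293)])
C=cloud(s);L=(C-T)@Rt
m=(np.hypot(L[...,0],L[...,1])<.03)&(C[...,2]>.035)
v0,u0=np.argwhere(m).min(0);v1,u1=np.argwhere(m).max(0);print(u0,u1,v0,v1)
for v in range(max(v0,262),v1+1,2): print(v,[tuple((1000*L[v,u]).round().astype(int).tolist())+(int(s['image'][v,u].sum()),) for u in range(u0,u1+1,3) if m[v,u]])
```

```text
242 [(6, -9, -23), (7, -5, -26), (8, -3, -27), (7, 0, -25), (8, 4, -27)]
243 [(6, -9, -25), (7, -5, -26), (7, -3, -26), (7, 0, -25), (7, 4, -26)]
244 [(6, -9, -26), (6, -5, -26), (6, -3, -26), (6, 0, -25), (6, 4, -26)]
245 [(6, -9, -27), (6, -5, -26), (6, -3, -27), (6, 0, -26), (6, 4, -26)]
246 [(5, -9, -26), (5, -5, -26), (5, -3, -26), (5, 0, -26), (5, 4, -26)]
247 [(5, -9, -26), (10, -5, -39), (10, -3, -38), (10, 0, -38), (9, 3, -38)]
248 [(4, -9, -26), (9, -5, -39), (10, -3, -40), (10, 0, -40), (10, 3, -40)]
249 [(4, -9, -27), (10, -5, -41), (10, -3, -41), (10, 0, -41), (10, 3, -41)]
250 [(3, -9, -25), (10, -5, -42), (10, -3, -42), (10, 0, -43), (9, 3, -41)]
251 [(3, -9, -27), (10, -5, -43), (10, -3, -44), (10, 0, -44), (10, 3, -45)]
252 [(2, -9, -25), (10, -5, -45), (10, -3, -44), (10, 0, -45), (10, 3, -44)]
253 [(2, -9, -27), (10, -5, -46), (9, -3, -45), (10, 0, -46), (10, 3, -46)]
254 [(1, -9, -27), (10, -5, -46), (9, -3, -46), (9, 0, -46), (9, 3, -46)]
255 [(0, -9, -26), (10, -5, -48), (10, -3, -48), (10, 0, -48), (10, 3, -48)]
104 175 95 302
262 [(-6, 24, -91, 170), (14, 14, 
[... 1248 characters left out ...]
, -1, -45, 310), (4, -7, -39, 128)]
282 [(4, 11, -41, 107), (10, 6, -44, 314), (11, 0, -43, 207), (-6, -7, -26, 284)]
284 [(11, 7, -40, 305), (9, 1, -36, 145), (1, -6, -26, 302)]
286 [(0, 7, -25, 294), (4, 1, -26, 314), (7, -4, -26, 375)]
288 [(7, 8, -26, 313), (9, 2, -25, 340), (8, -3, -22, 343), (2, -10, -14, 244)]
290 [(6, 9, -20, 251), (7, 3, -18, 285), (10, -2, -18, 234), (4, -9, -10, 196)]
292 [(6, 10, -14, 251), (10, 4, -15, 260), (11, -2, -14, 288), (6, -8, -7, 252)]
294 [(5, 10, -8, 238), (10, 5, -10, 288), (10, -1, -8, 282), (6, -7, -1, 273)]
296 [(5, 11, -2, 267), (10, 6, -5, 259), (9, 0, -1, 273), (9, -6, 2, 282)]
298 [(9, 6, 2, 250), (11, 1, 2, 286)]
300 [(3, 1, 16, 311)]
302 []
```

Both views put the real tips 38 mm short of the reported TCP (tool z −38). So to grasp I need a reported z of about 0.012. Next: reopen and go down.

Request:
move_arm([
  {"tx":0,"ty":0,"tz":0,"ax":0,"ay":0,"az":0,"gripper":0.3},
  {"tx":0,"ty":-0.03,"tz":0,"ax":0,"ay":0,"az":0,"gripper":0.3},
  {"tx":0,"ty":0,"tz":0,"ax":0,"ay":0,"az":0,"gripper":0.3},
  {"tx":0,"ty":0,"tz":0,"ax":0,"ay":0,"az":0,"gripper":0.3},
  {"tx":0,"ty":0,"tz":0,"ax":0,"ay":0,"az":0,"gripper":0.3},
  {"tx":0,"ty":0,"tz":0,"ax":0,"ay":0,"az":0,"gripper":0.3},
  {"tx":0,"ty":0,"tz":0,"ax":0,"ay":0,"az":0,"gripper":0.3},
  {"tx":0,"ty":0,"tz":0,"ax":0,"ay":0,"az":0,"gripper":0.3},
  {"tx":0,"ty":0,"tz":0.05,"ax":0,"ay":0,"az":0,"gripper":0.3},
  {"tx":0,"ty":0,"tz":0.1,"ax":0,"ay":0,"az":0,"gripper":0.3},
])

```text
time_s: 5.35
tcp_pos: [0.5324, -0.2779, 0.0479]
tcp_rot: [3.141, -0.001, -0.234]
force: [0.3, 0.2, 0.1]
opening: 0.698
gripper_force: 0.0
```

Request:
move_arm([
  {"tx":0,"ty":0,"tz":0.1,"ax":0,"ay":0,"az":0,"gripper":0.3},
  {"tx":0,"ty":0,"tz":0.1,"ax":0,"ay":0,"az":0,"gripper":0.3},
  {"tx":0,"ty":0,"tz":0.1,"ax":0,"ay":0,"az":0,"gripper":0.3},
  {"tx":0,"ty":0,"tz":0.1,"ax":0,"ay":0,"az":0,"gripper":0.3},
  {"tx":0,"ty":0,"tz":0.1,"ax":0,"ay":0,"az":0,"gripper":0.3},
  {"tx":0,"ty":0,"tz":0.1,"ax":0,"ay":0,"az":0,"gripper":0.3},
  {"tx":0,"ty":0,"tz":0.1,"ax":0,"ay":0,"az":0,"gripper":0.3},
  {"tx":0,"ty":0,"tz":0.1,"ax":0,"ay":0,"az":0,"gripper":0.3},
  {"tx":0,"ty":0,"tz":0.08,"ax":0,"ay":0,"az":0,"gripper":0.3},
  {"tx":0,"ty":0,"tz":0,"ax":0,"ay":0,"az":0,"gripper":0.3},
])

```text
time_s: 6.18
tcp_pos: [0.5316, -0.2775, 0.0117]
tcp_rot: [-3.141, 0.001, -0.234]
force: [0.3, -0.5, 0.4]
opening: 0.7
gripper_force: 0.0
```

Run:
```python
from h import *
w=cap('wrist');s=cap('scene');o=sensors.get_obs();print(o['tcp_pos'],o['tcp_rot'],o['opening'],o['force'])
T=o['tcp_pos'];Rt=R.from_euler('xyz',o['tcp_rot']).as_matrix()
C=cloud(w);L=(C-T)@Rt;dark=w['image'].astype(int).sum(-1)<480
m=(abs(L[...,1])<.045)&(abs(L[...,0])<.02)&(abs(L[...,1])>.02)&(C[...,2]<.14)&(C[...,2]>.035)
for sg in (1,-1):
    p=L[m&(L[...,1]*sg>0)]; print(len(p),p.min(0),p.max(0))
print(face(w,(0.531,-0.277),.074,.083,.02))
```

```text
[ 0.53197946 -0.27770877  0.01236671] [-3.14155512e+00  1.57539680e-04 -2.34232847e-01] 0.6940586752904047 [0.0897649  0.23278863 0.08272477]
6981 [-0.01323661  0.02000197 -0.12763502] [ 0.01724922  0.04499367 -0.03771948]
7005 [-0.01313392 -0.04499918 -0.12763264] [ 0.01742936 -0.02000727 -0.03765288]
{'uv': array([286.1, 297.3], dtype=float32), 'mean': array([ 0.5323, -0.2778,  0.0793]), 'mec': (0.531, -0.2774, 0.0114), 'zmed': np.float64(0.0796), 'n': 2466}
```

Request:
move_arm([
  {"tx":0,"ty":0,"tz":0,"ax":0,"ay":0,"az":0,"gripper":0.5},
  {"tx":0,"ty":0,"tz":0,"ax":0,"ay":0,"az":0,"gripper":0.6},
  {"tx":0,"ty":0,"tz":0,"ax":0,"ay":0,"az":0,"gripper":0.65},
  {"tx":0,"ty":0,"tz":0,"ax":0,"ay":0,"az":0,"gripper":0.7},
  {"tx":0,"ty":0,"tz":0,"ax":0,"ay":0,"az":0,"gripper":0.75},
  {"tx":0,"ty":0,"tz":0,"ax":0,"ay":0,"az":0,"gripper":0.8},
  {"tx":0,"ty":0,"tz":0,"ax":0,"ay":0,"az":0,"gripper":1},
  {"tx":0,"ty":0,"tz":0,"ax":0,"ay":0,"az":0,"gripper":1},
  {"tx":0,"ty":0,"tz":0,"ax":0,"ay":0,"az":0,"gripper":1},
  {"tx":0,"ty":0,"tz":0,"ax":0,"ay":0,"az":0,"gripper":1},
])

```text
time_s: 7.12
tcp_pos: [0.5322, -0.2778, 0.0127]
tcp_rot: [3.141, -0.0, -0.234]
force: [-1.1, -0.3, 5.6]
opening: 0.235
gripper_force: 58.5
```

Request:
move_arm([
  {"tx":0,"ty":0,"tz":-0.1,"ax":0,"ay":0,"az":0,"gripper":1},
  {"tx":0,"ty":0,"tz":-0.2,"ax":0,"ay":0,"az":0,"gripper":1},
  {"tx":0,"ty":0,"tz":-0.2,"ax":0,"ay":0,"az":0,"gripper":1},
  {"tx":0,"ty":0,"tz":-0.25,"ax":0,"ay":0,"az":0,"gripper":1},
  {"tx":0,"ty":0,"tz":-0.3,"ax":0,"ay":0,"az":0,"gripper":1},
  {"tx":0,"ty":0,"tz":-0.4,"ax":0,"ay":0,"az":0,"gripper":1},
  {"tx":0,"ty":0,"tz":-0.5,"ax":0,"ay":0,"az":0,"gripper":1},
  {"tx":0,"ty":0,"tz":-0.5,"ax":0,"ay":0,"az":0,"gripper":1},
  {"tx":0,"ty":0,"tz":-0.5,"ax":0,"ay":0,"az":0,"gripper":1},
  {"tx":0,"ty":0,"tz":0,"ax":0,"ay":0,"az":0,"gripper":1},
])

```text
time_s: 7.95
tcp_pos: [0.5345, -0.279, 0.1357]
tcp_rot: [3.14, -0.007, -0.234]
force: [1.7, -0.7, -0.3]
opening: 0.245
gripper_force: 58.6
```

Run:
```python
from h import *
w=cap('wrist','w5');o=sensors.get_obs();print(o['tcp_pos'],o['tcp_rot'],o['opening'],o['force'])
pickle.dump((w,o),open('w5.pkl','wb'))
s=cap('scene');pickle.dump((s,o),open('s5.pkl','wb'))
T=o['tcp_pos'];Rt=R.from_euler('xyz',o['tcp_rot']).as_matrix()
L=(cloud(s)-T)@Rt
m=(np.hypot(L[...,0],L[...,1])<.025)&(L[...,2]>-.045)&(L[...,2]<.03)
for z in range(-44,24,4):
    k=m&(L[...,2]>z/1000)&(L[...,2]<=(z+4)/1000)
    if k.any():
        p=L[k]*1000; print(z,k.sum(),p.mean(0).round(1),p.min(0).round(1),p.max(0).round(1))
t=pickle.load(open('top.pkl','rb'))
cv2.imwrite('pics/tray.png',cv2.resize(t['image'][170:270,205:305],(600,600),interpolation=cv2.INTER_CUBIC)[:,:,::-1])
```

```text
[ 0.53365286 -0.27854916  0.13372551] [ 3.14034083 -0.00502814 -0.23418913] 0.23818561612174372 [ 0.23884631  0.65807769 -0.52737799]
-44 41 [  8.3   1.4 -41.9] [  2.6 -19.2 -43.9] [ 11.3  23.5 -40. ]
-40 29 [  8.    2.5 -38.1] [  2.9 -14.3 -40. ] [ 11.5  18.8 -36.2]
-36 6 [  7.5   4.2 -35.2] [  3.5  -4.8 -35.7] [  9.5  12.6 -34.6]
-32 6 [  3.3   3.1 -29.1] [  2.2  -0.7 -30.3] [  5.    6.5 -28.2]
-28 5 [  2.3   1.5 -25.6] [ -0.5  -2.8 -26.9] [  3.4   5.5 -24.5]
-24 10 [  2.2   2.  -22.6] [ -3.5  -2.4 -23.9] [  5.    6.5 -21. ]
-20 8 [  2.7   2.2 -18.4] [  0.5  -1.5 -19.8] [  5.5   6.1 -16.4]
-16 8 [  3.    1.7 -14.6] [ -1.1  -2.7 -16. ] [  5.5   6.4 -12.3]
-12 8 [  2.    2.2 -10.1] [  0.5  -2.2 -11.6] [ 3.5  5.9 -8. ]
-8 10 [ 2.8  2.4 -6.1] [ 0.3 -1.4 -7.7] [ 4.4  6.2 -4.1]
-4 6 [ 2.9  2.7 -2.1] [-1.2 -0.6 -2.7] [ 4.8  6.5 -1.3]
0 8 [2.3 1.7 1.9] [ 0.2 -2.7  0.2] [4.7 5.6 3.3]
```

View pics/w5.png

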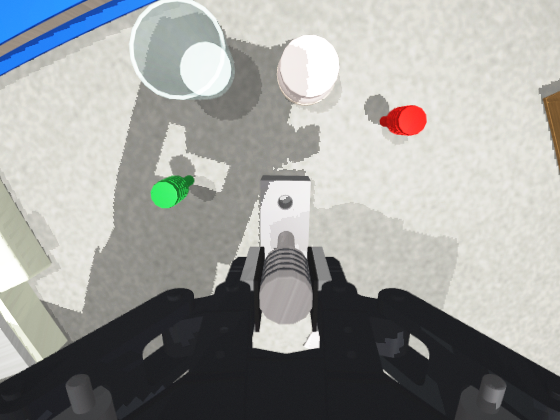

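The pin is held upright: head at (286,285), foot at (286,240), and its bore at (285,202) is empty. The plug is hidden behind the head. Now to the press.

Request:
move_arm([
  {"tx":-0.57,"ty":-0.785,"tz":0,"ax":0,"ay":0,"az":0,"gripper":1},
  {"tx":-0.57,"ty":-0.785,"tz":0,"ax":0,"ay":0,"az":0,"gripper":1},
  {"tx":-0.57,"ty":-0.785,"tz":0,"ax":0,"ay":0,"az":0,"gripper":1},
  {"tx":-0.57,"ty":-0.785,"tz":0,"ax":0,"ay":0,"az":0,"gripper":1},
  {"tx":-0.57,"ty":-0.785,"tz":0,"ax":0,"ay":0,"az":0,"gripper":1},
  {"tx":-0.57,"ty":-0.785,"tz":0,"ax":0,"ay":0,"az":0,"gripper":1},
  {"tx":-0.57,"ty":-0.785,"tz":0,"ax":0,"ay":0,"az":0,"gripper":1},
  {"tx":-0.57,"ty":-0.785,"tz":0,"ax":0,"ay":0,"az":0,"gripper":1},
  {"tx":-0.57,"ty":-0.785,"tz":0,"ax":0,"ay":0,"az":0,"gripper":1},
  {"tx":-0.57,"ty":-0.785,"tz":0,"ax":0,"ay":0,"az":0,"gripper":1},
])

```text
time_s: 8.88
tcp_pos: [0.3813, 0.0818, 0.1299]
tcp_rot: [3.141, 0.001, -0.235]
force: [0.1, 0.2, -0.0]
opening: 0.238
gripper_force: 58.7
```

Request:
move_arm([
  {"tx":0,"ty":0,"tz":0,"ax":0,"ay":0,"az":0,"gripper":1},
  {"tx":0,"ty":0,"tz":0,"ax":0,"ay":0,"az":0,"gripper":1},
  {"tx":0,"ty":0,"tz":0,"ax":0,"ay":0,"az":0,"gripper":1},
  {"tx":0,"ty":0,"tz":0,"ax":0,"ay":0,"az":0,"gripper":1},
  {"tx":0,"ty":0,"tz":0,"ax":0,"ay":0,"az":0,"gripper":1},
  {"tx":0,"ty":0,"tz":0,"ax":0,"ay":0,"az":0,"gripper":1},
  {"tx":0,"ty":0,"tz":0,"ax":0,"ay":0,"az":0,"gripper":1},
  {"tx":0,"ty":0,"tz":0,"ax":0,"ay":0,"az":0,"gripper":1},
  {"tx":0,"ty":0,"tz":0,"ax":0,"ay":0,"az":0,"gripper":1},
  {"tx":0,"ty":0,"tz":0,"ax":0,"ay":0,"az":0,"gripper":1},
])

```text
time_s: 9.72
tcp_pos: [0.3832, 0.0804, 0.1305]
tcp_rot: [-3.142, 0.0, -0.235]
force: [0.5, 0.7, 0.0]
opening: 0.236
gripper_force: 58.8
```

Run:
```python
from h import *
w=cap('wrist','w6');o=sensors.get_obs();print(o['tcp_pos'],o['tcp_rot'],o['opening'],o['force'])
pickle.dump((w,o),open('w6.pkl','wb'))
C=cloud(w)
# hole: non-tray-height points surrounded by tray top
tray=((C[...,2]>.046)&(C[...,2]<.056)).astype(np.uint8)
f=cv2.morphologyEx(tray,cv2.MORPH_CLOSE,np.ones((45,45),np.uint8))
n,l,st,ce=cv2.connectedComponentsWithStats(((f>0)&(tray==0)).astype(np.uint8))
for k in range(1,n):
    if st[k,4]>30: print(st[k],ce[k],onz(w,*ce[k],.051).round(4))
```

```text
[0.38316389 0.08050214 0.13049117] [-3.14157528e+00 -2.36888835e-05 -2.34486669e-01] 0.24007700137401164 [-0.7884335  -0.73813553 -0.12774214]
[ 122    0   79   92 2294] [162.64777681  25.95248474] [0.5371 0.1375 0.051 ]
[279   0  32  76 765] [298.04444444  32.13464052] [0.5081 0.0412 0.051 ]
[296   0  16  29 187] [304.82887701  10.51871658] [0.5215 0.033  0.051 ]
[157  38  10  12  36] [161.30555556  43.41666667] [0.5256 0.1421 0.051 ]
[164  51   8  13  36] [167.22222222  55.58333333] [0.5161 0.1403 0.051 ]
[267 121  16  16 198] [274.99494949 128.40909091] [0.4443 0.0743 0.051 ]
```

View pics/w6.png

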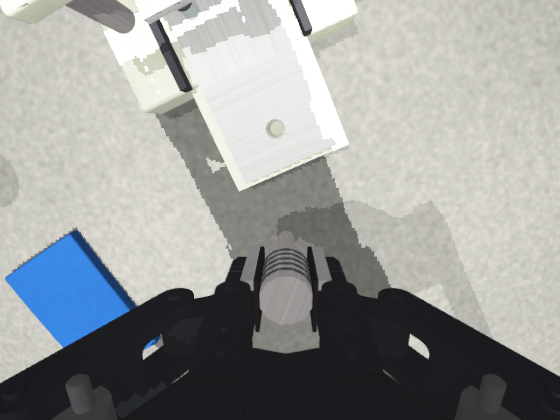

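The hole is at (275,128) in w6, world (0.4443, 0.0743). Its distance to the knob, 124 mm, agrees with the text. Next, the pin's axis in the grip.

Run:
```python
from h import *
for f in ('w5','w6'):
    w,o=pickle.load(open(f+'.pkl','rb'))
    T=o['tcp_pos'];Rt=R.from_euler('xyz',o['tcp_rot']).as_matrix();L=(cloud(w)-T)@Rt
    print(f,T,face(w,T[:2],T[2]+.06,T[2]+.075,.016))
    near=np.hypot(L[...,0],L[...,1])<.016
    for a,b in ((-72,-64),(-62,-54),(-50,-46),(-34,-30),(-26,-20),(-20,-10),(-10,-5),(-5,-1),(-1,6)):
        k=near&(L[...,2]*1000>a)&(L[...,2]*1000<b)&(abs(L[...,1])<.008 if a>-40 else True)
        if k.sum()<4: continue
        p=L[k]*1000; q=p[p[:,0]>0] 
        A=np.c_[2*q[:,:2],np.ones(len(q))]; s=np.linalg.lstsq(A,(q[:,:2]**2).sum(1),rcond=None)[0]
        print(a,k.sum(),'y',p[:,1].min().round(1),p[:,1].max().round(1),'xfront',np.percentile(p[:,0],95).round(1),'fit',s[:2].round(1),np.sqrt(max(0,s[2]+s[:2]@s[:2])).round(1),'zmax',p[:,2].max().round(1))
```

```text
w5 [ 0.53365286 -0.27854916  0.13372551] {'uv': array([285.4, 295.4], dtype=float32), 'mean': array([ 0.535 , -0.2788,  0.2025]), 'mec': (0.5336, -0.2785, 0.016), 'zmed': np.float64(0.2026), 'n': 3489}
-72 2586 y -12.4 13.4 xfront 9.9 fit [ 5.9 -0. ] 7.0 zmax -64.0
-62 469 y -12.3 12.1 xfront 10.6 fit [ 4. -0.] 9.0 zmax -54.0
-50 220 y -12.2 11.9 xfront 10.6 fit [3.9 0. ] 8.8 zmax -46.1
-26 14 y -2.8 2.5 xfront 4.4 fit [ 1.6 -0.1] 2.9 zmax -20.0
-20 115 y -4.6 4.9 xfront 4.4 fit [-0.4  0.1] 4.7 zmax -10.1
-10 51 y -4.2 5.0 xfront 4.5 fit [-0.4  0.2] 4.7 zmax -5.0
-5 33 y -4.3 4.5 xfront 4.3 fit [-0.2  0.3] 4.5 zmax -1.3
-1 20 y -4.3 4.6 xfront 4.3 fit [-0.4  0.2] 4.6 zmax 1.6
w6 [0.38316389 0.08050214 0.13049117] {'uv': array([285.6, 296.2], dtype=float32), 'mean': array([0.384 , 0.0803, 0.1977]), 'mec': (0.3832, 0.0805, 0.0161), 'zmed': np.float64(0.1975), 'n': 3469}
-72 2978 y -13.5 13.4 xfront 9.3 fit [ 6.9 -0.1] 8.4 zmax -64.0
-62 608 y -12.9 12.7 xfront 9.8 fit [ 3.8 -0.1] 8.7 zmax -54.1
-50 216 y -12.5 12.7 xfront 9.9 fit [ 4.3 -0. ] 8.8 zmax -46.0
-26 6 y -1.9 0.7 xfront 3.8 fit [ 2.6 -0.5] 1.4 zmax -20.1
-20 101 y -4.8 4.7 xfront 3.5 fit [-1.3 -0. ] 4.7 zmax -10.1
-10 53 y -4.3 4.8 xfront 3.6 fit [-1.2  0. ] 4.6 zmax -5.1
-5 39 y -4.4 4.3 xfront 3.5 fit [-1.1  0. ] 4.6 zmax -1.0
-1 35 y -4.5 4.4 xfront 3.4 fit [-1.5 -0.1] 4.9 zmax 3.8
```

Run:
```python
from h import *
w,o=pickle.load(open('w6.pkl','rb'));t=pickle.load(open('top.pkl','rb'))
C=cloud(w);p=C[100:160,240:310].reshape(-1,3);print('tray z',np.median(p[(p[:,2]>.045)&(p[:,2]<.057),2]))
g=cv2.cvtColor(w['image'],cv2.COLOR_RGB2GRAY)
print(g[128,258:294].tolist());print(g[110:148,275].tolist())
big=cv2.resize(g[108:150,254:296],None,fx=8,fy=8,interpolation=cv2.INTER_CUBIC)
c=cv2.HoughCircles(big,cv2.HOUGH_GRADIENT,1,200,param1=80,param2=15,minRadius=56,maxRadius=96);print(c)
if c is not None:
    u,v=(c[0,0,:2]+.5)/8-.5+[254,108];print(u,v,onz(w,u,v,.051))
gt=cv2.cvtColor(t['image'],cv2.COLOR_RGB2GRAY);print(gt[238:252,254:272])
```

```text
tray z 0.05074996282571595
[236, 236, 234, 234, 234, 232, 232, 216, 175, 178, 172, 167, 199, 209, 210, 210, 210, 209, 210, 210, 210, 209, 208, 208, 207, 209, 209, 229, 234, 234, 234, 235, 235, 235, 234, 233]
[235, 234, 235, 236, 236, 235, 234, 233, 230, 198, 180, 203, 213, 213, 212, 212, 212, 211, 209, 209, 210, 209, 208, 210, 202, 182, 174, 206, 210, 229, 232, 230, 230, 230, 230, 231, 232, 233]
None
[[230 230 230 231 231 230 230 230 229 230 231 231 231 231 231 232 232 231]
 [230 230 231 230 230 230 231 231 231 230 231 232 231 231 231 230 231 231]
 [230 231 230 229 231 231 230 230 231 229 231 230 231 231 231 231 232 232]
 [229 230 229 230 229 232 230 231 230 231 231 231 231 231 231 232 232 231]
 [231 231 230 230 231 231 230 228 227 226 230 230 231 230 231 231 231 232]
 [231 231 230 230 232 229 225 206 197 198 216 228 230 231 229 230 231 232]
 [230 230 230 231 230 225 196 151 145 156 185 223 231 231 232 232 231 232]
 [230 229 229 229 229 220 182 139 166 170 173 219 230 232 231 232 231 232]
 [228 230 231 230 230 224 185 130 131 140 180 222 231 231 231 230 231 230]
 [230 229 230 229 230 229 213 169 155 166 203 227 230 229 231 230 230 230]
 [229 230 231 230 230 230 228 223 213 217 228 230 231 231 233 231 233 233]
 [230 230 229 229 230 230 231 230 231 231 232 231 232 232 234 233 233 232]
 [231 230 231 231 232 232 232 232 232 233 233 232 232 232 231 230 231 231]
 [232 233 233 233 234 233 232 231 232 231 231 231 229 230 230 230 231 231]]
```

Request:
move_arm([
  {"tx":0.3,"ty":-0.04,"tz":0,"ax":0,"ay":0,"az":0,"gripper":1},
  {"tx":0.35,"ty":-0.04,"tz":0,"ax":0,"ay":0,"az":0,"gripper":1},
  {"tx":0.35,"ty":-0.04,"tz":0.1,"ax":0,"ay":0,"az":0,"gripper":1},
  {"tx":0.35,"ty":-0.04,"tz":0.3,"ax":0,"ay":0,"az":0,"gripper":1},
  {"tx":0.2,"ty":-0.04,"tz":0.3,"ax":0,"ay":0,"az":0,"gripper":1},
  {"tx":0,"ty":0,"tz":0.3,"ax":0,"ay":0,"az":0,"gripper":1},
  {"tx":0,"ty":0,"tz":0.3,"ax":0,"ay":0,"az":0,"gripper":1},
  {"tx":0,"ty":0,"tz":0.2,"ax":0,"ay":0,"az":0,"gripper":1},
  {"tx":0,"ty":0,"tz":0,"ax":0,"ay":0,"az":0,"gripper":1},
  {"tx":0,"ty":0,"tz":0,"ax":0,"ay":0,"az":0,"gripper":1},
])

```text
time_s: 10.6
tcp_pos: [0.4454, 0.074, 0.0703]
tcp_rot: [3.141, 0.001, -0.234]
force: [0.2, 0.4, -0.4]
opening: 0.243
gripper_force: 58.8
```

Run:
```python
from h import *
for i in range(6): w=cap('wrist')
o=sensors.get_obs();T=o['tcp_pos'];Rt=R.from_euler('xyz',o['tcp_rot']).as_matrix()
print(T,o['tcp_rot'],o['force'],o['time_s'])
h=np.array([.4442,.0743,.051]);pin=T+Rt@[-.0012,0,0];d=Rt.T@(h-pin);print('tool shift mm',d*1000)
L=(cloud(w)-T)@Rt
k=(np.hypot(L[...,0],L[...,1])<.012)&(L[...,2]>-.02)&(L[...,2]<.002);q=L[k]*1000
A=np.c_[2*q[:,:2],np.ones(len(q))];print('axis',np.linalg.lstsq(A,(q[:,:2]**2).sum(1),rcond=None)[0][:2])
```

```text
[0.44571566 0.07410645 0.07106616] [-3.14112788e+00 -1.07814607e-03 -2.34124013e-01] [-0.03097465  0.08410873 -1.05279655] 10.9
tool shift mm [-0.34084397  0.17267864 20.06443227]
axis [-1.23110623 -0.08220452]
```

Request:
move_arm([
  {"tx":-0.01,"ty":0.004,"tz":0.065,"ax":0,"ay":0,"az":0,"gripper":1},
  {"tx":0,"ty":0,"tz":0.065,"ax":0,"ay":0,"az":0,"gripper":1},
  {"tx":0,"ty":0,"tz":0.065,"ax":0,"ay":0,"az":0,"gripper":1},
  {"tx":0,"ty":0,"tz":0.065,"ax":0,"ay":0,"az":0,"gripper":1},
  {"tx":0,"ty":0,"tz":0.065,"ax":0,"ay":0,"az":0,"gripper":1},
  {"tx":0,"ty":0,"tz":0.065,"ax":0,"ay":0,"az":0,"gripper":1},
  {"tx":0,"ty":0,"tz":0.065,"ax":0,"ay":0,"az":0,"gripper":1},
  {"tx":0,"ty":0,"tz":0.065,"ax":0,"ay":0,"az":0,"gripper":1},
  {"tx":0,"ty":0,"tz":0.065,"ax":0,"ay":0,"az":0,"gripper":1},
  {"tx":0,"ty":0,"tz":0.065,"ax":0,"ay":0,"az":0,"gripper":1},
])

```text
time_s: 11.73
tcp_pos: [0.4448, 0.0739, 0.0442]
tcp_rot: [3.142, 0.0, -0.234]
force: [-0.1, 0.2, -0.3]
opening: 0.245
gripper_force: 58.8
```

Request:
move_arm([
  {"tx":0,"ty":0,"tz":0.06,"ax":0,"ay":0,"az":0,"gripper":1},
  {"tx":0,"ty":0,"tz":0.06,"ax":0,"ay":0,"az":0,"gripper":1},
  {"tx":0,"ty":0,"tz":0.06,"ax":0,"ay":0,"az":0,"gripper":1},
  {"tx":0,"ty":0,"tz":0.06,"ax":0,"ay":0,"az":0,"gripper":1},
  {"tx":0,"ty":0,"tz":0.06,"ax":0,"ay":0,"az":0,"gripper":1},
  {"tx":0,"ty":0,"tz":0.06,"ax":0,"ay":0,"az":0,"gripper":1},
  {"tx":0,"ty":0,"tz":0.06,"ax":0,"ay":0,"az":0,"gripper":1},
  {"tx":0,"ty":0,"tz":0.06,"ax":0,"ay":0,"az":0,"gripper":1},
  {"tx":0,"ty":0,"tz":0.06,"ax":0,"ay":0,"az":0,"gripper":1},
  {"tx":0,"ty":0,"tz":0.06,"ax":0,"ay":0,"az":0,"gripper":1},
])

```text
time_s: 12.57
tcp_pos: [0.4449, 0.074, 0.0202]
tcp_rot: [-3.142, -0.0, -0.234]
force: [0.2, 0.5, -0.1]
opening: 0.243
gripper_force: 58.8
```

Request:
move_arm([
  {"tx":0,"ty":0,"tz":0.03,"ax":0,"ay":0,"az":0,"gripper":1},
  {"tx":0,"ty":0,"tz":0.03,"ax":0,"ay":0,"az":0,"gripper":1},
  {"tx":0,"ty":0,"tz":0.03,"ax":0,"ay":0,"az":0,"gripper":1},
  {"tx":0,"ty":0,"tz":0,"ax":0,"ay":0,"az":0,"gripper":1},
  {"tx":0,"ty":0,"tz":0,"ax":0,"ay":0,"az":0,"gripper":1},
  {"tx":0,"ty":0,"tz":0,"ax":0,"ay":0,"az":0,"gripper":0.65},
  {"tx":0,"ty":0,"tz":0,"ax":0,"ay":0,"az":0,"gripper":0.5},
  {"tx":0,"ty":0,"tz":0,"ax":0,"ay":0,"az":0,"gripper":0.3},
  {"tx":0,"ty":0,"tz":0,"ax":0,"ay":0,"az":0,"gripper":0.3},
  {"tx":0,"ty":0,"tz":0,"ax":0,"ay":0,"az":0,"gripper":0.3},
])

```text
time_s: 13.4
tcp_pos: [0.4448, 0.074, 0.0168]
tcp_rot: [3.142, 0.0, -0.234]
force: [0.6, 0.5, 0.1]
opening: 0.699
gripper_force: 0.0
```

Run:
```python
from h import *
for i in range(2): w=cap('wrist')
o=sensors.get_obs();T=o['tcp_pos'];print(T,o['force'],o['opening'],o['time_s'])
print(face(w,(.4442,.0743),.07,.1,.016))
```

```text
[0.44483148 0.07395375 0.01684676] [ 0.11050314  0.29844583 -0.36025729] 0.6995775447670766 13.5
{'uv': array([285.5, 291.8], dtype=float32), 'mean': array([0.446 , 0.0738, 0.0811]), 'mec': (0.444, 0.0743, 0.0115), 'zmed': np.float64(0.0825), 'n': 2785}
```

The pin is seated: its head top is at 0.0825 and it is centred on the hole. Next: rise, shut the fingers and go over the knob.

Request:
move_arm([
  {"tx":0,"ty":0,"tz":-0.15,"ax":0,"ay":0,"az":0,"gripper":0.3},
  {"tx":0,"ty":0,"tz":-0.3,"ax":0,"ay":0,"az":0,"gripper":0.3},
  {"tx":0,"ty":0,"tz":-0.5,"ax":0,"ay":0,"az":0,"gripper":0.3},
  {"tx":0,"ty":0,"tz":-0.6,"ax":0,"ay":0,"az":0,"gripper":0.3},
  {"tx":0,"ty":0,"tz":-0.6,"ax":0,"ay":0,"az":0,"gripper":0.3},
  {"tx":0,"ty":0,"tz":-0.6,"ax":0,"ay":0,"az":0,"gripper":0.5},
  {"tx":0,"ty":0,"tz":-0.6,"ax":0,"ay":0,"az":0,"gripper":0.7},
  {"tx":0,"ty":0,"tz":-0.6,"ax":0,"ay":0,"az":0,"gripper":1},
  {"tx":0,"ty":0,"tz":-0.5,"ax":0,"ay":0,"az":0,"gripper":1},
  {"tx":0,"ty":0,"tz":-0.3,"ax":0,"ay":0,"az":0,"gripper":1},
])

```text
time_s: 14.33
tcp_pos: [0.4456, 0.0741, 0.2097]
tcp_rot: [-3.14, -0.003, -0.234]
force: [1.2, 0.2, -0.3]
opening: 0.006
gripper_force: 0.0
```

Run:
```python
from h import *
for i in range(3): w=cap('wrist')
o=sensors.get_obs();T=o['tcp_pos'];print(T,o['tcp_rot'],o['opening'],o['time_s'])
k=face(w,(.567,.0935),.2,.22,.04);print(k);print('pin',face(w,(.4442,.0743),.07,.1,.02))
Rt=R.from_euler('xyz',o['tcp_rot']).as_matrix()
if k:print('shift mm',1000*(Rt.T@(np.array([*k['mec'][:2],0])-T)))
```

```text
[0.445308   0.07403994 0.2077557 ] [-3.14075820e+00 -2.01789348e-03 -2.34167548e-01] -0.00340362374400807 14.4833
{'uv': array([191.3,  36.1], dtype=float32), 'mean': array([0.5636, 0.096 , 0.2095]), 'mec': (0.5666, 0.0966, 0.0243), 'zmed': np.float64(0.2097), 'n': 6205}
pin {'uv': array([286.3, 193.7], dtype=float32), 'mean': array([0.4447, 0.074 , 0.0819]), 'mec': (0.444, 0.0743, 0.0112), 'zmed': np.float64(0.0826), 'n': 432}
shift mm [112.3275367  -49.91456144 208.02451613]
```

Request:
move_arm([
  {"tx":0.356,"ty":-0.153,"tz":0,"ax":0,"ay":0,"az":0,"gripper":1},
  {"tx":0.356,"ty":-0.153,"tz":0,"ax":0,"ay":0,"az":0,"gripper":1},
  {"tx":0.356,"ty":-0.153,"tz":0,"ax":0,"ay":0,"az":0,"gripper":1},
  {"tx":0.356,"ty":-0.153,"tz":0,"ax":0,"ay":0,"az":0,"gripper":1},
  {"tx":0.356,"ty":-0.153,"tz":0,"ax":0,"ay":0,"az":0,"gripper":1},
  {"tx":0.356,"ty":-0.153,"tz":0,"ax":0,"ay":0,"az":0,"gripper":1},
  {"tx":0.356,"ty":-0.153,"tz":0,"ax":0,"ay":0,"az":0,"gripper":1},
  {"tx":0.356,"ty":-0.153,"tz":0,"ax":0,"ay":0,"az":0,"gripper":1},
  {"tx":0,"ty":0,"tz":0,"ax":0,"ay":0,"az":0,"gripper":1},
  {"tx":0,"ty":0,"tz":0,"ax":0,"ay":0,"az":0,"gripper":1},
])

```text
time_s: 15.32
tcp_pos: [0.5662, 0.095, 0.2052]
tcp_rot: [3.14, 0.003, -0.234]
force: [-1.1, -0.4, 0.0]
opening: -0.002
gripper_force: 0.0
```

Run:
```python
from h import *
for i in range(3): w=cap('wrist')
o=sensors.get_obs();T=o['tcp_pos'];print(T,o['tcp_rot'],o['force'],o['time_s'])
Rt=R.from_euler('xyz',o['tcp_rot']).as_matrix();C=cloud(w);L=(C-T)@Rt
k=face(w,(.567,.095),.2,.22,.04);print(k)
m=(abs(L[...,0])<.015)&(abs(L[...,1])<.006)&(C[...,2]>.222)&(C[...,2]<.3);print('tip z',np.percentile(C[m][:,2],[0,1,5]),np.percentile(L[m][:,:2],[2,98],axis=0))
s=cap('scene');C=cloud(s);L=(C-T)@Rt
m=(abs(L[...,0])<.02)&(abs(L[...,1])<.01)&(C[...,2]>.218)&(C[...,2]<.3);print('tip z scene',np.sort(C[m][:,2])[:5],'knob',face(s,(.567,.095),.2,.22,.04))
pickle.dump(s,open('s7.pkl','wb'))
```

```text
[0.56573285 0.09492356 0.20613445] [ 3.14093054e+00  1.64811904e-03 -2.34203698e-01] [ 0.43095708  0.44335364 -0.24825035] 15.4667
{'uv': array([282.3, 227.2], dtype=float32), 'mean': array([0.5734, 0.0951, 0.2095]), 'mec': (0.5673, 0.0962, 0.0241), 'zmed': np.float64(0.2097), 'n': 4041}
tip z [0.24261208 0.24495485 0.25022938] [[-0.01022445 -0.00565483]
 [ 0.01127707  0.0056599 ]]
tip z scene [0.23896864 0.23972762 0.24058264 0.24101519 0.24115504] knob {'uv': array([312.2, 181.7], dtype=float32), 'mean': array([0.5708, 0.0896, 0.2078]), 'mec': (0.5684, 0.0939, 0.0253), 'zmed': np.float64(0.2088), 'n': 237}
```

Request:
move_arm([
  {"tx":0.04,"ty":-0.02,"tz":0.1,"ax":0,"ay":0,"az":0,"gripper":1},
  {"tx":0,"ty":0,"tz":0.1,"ax":0,"ay":0,"az":0,"gripper":1},
  {"tx":0,"ty":0,"tz":0.1,"ax":0,"ay":0,"az":0,"gripper":1},
  {"tx":0,"ty":0,"tz":0.1,"ax":0,"ay":0,"az":0,"gripper":1},
  {"tx":0,"ty":0,"tz":0.1,"ax":0,"ay":0,"az":0,"gripper":1},
  {"tx":0,"ty":0,"tz":0.1,"ax":0,"ay":0,"az":0,"gripper":1},
  {"tx":0,"ty":0,"tz":0.1,"ax":0,"ay":0,"az":0,"gripper":1},
  {"tx":0,"ty":0,"tz":0.05,"ax":0,"ay":0,"az":0,"gripper":1},
  {"tx":0,"ty":0,"tz":0,"ax":0,"ay":0,"az":0,"gripper":1},
  {"tx":0,"ty":0,"tz":0,"ax":0,"ay":0,"az":0,"gripper":1},
])

```text
time_s: 16.35
tcp_pos: [0.5688, 0.0955, 0.1768]
tcp_rot: [3.142, 0.0, -0.234]
force: [-0.1, -0.2, 0.1]
opening: 0.001
gripper_force: 0.0
```

Request:
move_arm([
  {"tx":0,"ty":0,"tz":0.02,"ax":0,"ay":0,"az":0,"gripper":1},
  {"tx":0,"ty":0,"tz":0.02,"ax":0,"ay":0,"az":0,"gripper":1},
  {"tx":0,"ty":0,"tz":0.02,"ax":0,"ay":0,"az":0,"gripper":1},
  {"tx":0,"ty":0,"tz":0.02,"ax":0,"ay":0,"az":0,"gripper":1},
  {"tx":0,"ty":0,"tz":0.02,"ax":0,"ay":0,"az":0,"gripper":1},
  {"tx":0,"ty":0,"tz":0.02,"ax":0,"ay":0,"az":0,"gripper":1},
  {"tx":0,"ty":0,"tz":0,"ax":0,"ay":0,"az":0,"gripper":1},
  {"tx":0,"ty":0,"tz":0,"ax":0,"ay":0,"az":0,"gripper":1},
  {"tx":0,"ty":0,"tz":0,"ax":0,"ay":0,"az":0,"gripper":1},
  {"tx":0,"ty":0,"tz":0,"ax":0,"ay":0,"az":0,"gripper":1},
])

```text
time_s: 17.18
tcp_pos: [0.569, 0.0956, 0.1729]
tcp_rot: [-3.141, -0.001, -0.234]
force: [-2.2, -1.1, 7.9]
opening: -0.005
gripper_force: 3.5
```

```bash
cat > k.py <<'E'
from h import *
f=[]
for i in range(4):
    w=cap('wrist');s=cap('scene');o=sensors.get_obs();f.append(o['force'][2])
print(o['tcp_pos'],np.mean(f),o['force'],o['time_s'])
print('wrist',face(w,(.567,.0955),.185,.214,.03));print('scene',face(s,(.567,.0955),.185,.214,.03))
print('pin',face(w,(.4442,.0743),.07,.1,.02),face(s,(.4442,.0743),.07,.1,.02))
E
python3 k.py
```

```text
[0.56900453 0.09559766 0.17297646] 7.259298279288107 [-2.13448443 -1.11788041  7.07070818] 17.5833
wrist {'uv': array([284.9, 243.6], dtype=float32), 'mean': array([0.578 , 0.0939, 0.2062]), 'mec': (0.5675, 0.096, 0.0241), 'zmed': np.float64(0.2066), 'n': 3747}
scene {'uv': array([312. , 184.3], dtype=float32), 'mean': array([0.5746, 0.0856, 0.204 ]), 'mec': (0.5674, 0.0917, 0.0249), 'zmed': np.float64(0.2055), 'n': 210}
pin None {'uv': array([272. , 207.8], dtype=float32), 'mean': array([0.4461, 0.0691, 0.0788]), 'mec': (0.4441, 0.0724, 0.0134), 'zmed': np.float64(0.0808), 'n': 66}
```

Request:
move_arm([
  {"tx":0,"ty":0,"tz":0.027,"ax":0,"ay":0,"az":0,"gripper":1},
  {"tx":0,"ty":0,"tz":0.027,"ax":0,"ay":0,"az":0,"gripper":1},
  {"tx":0,"ty":0,"tz":0.027,"ax":0,"ay":0,"az":0,"gripper":1},
  {"tx":0,"ty":0,"tz":0.027,"ax":0,"ay":0,"az":0,"gripper":1},
  {"tx":0,"ty":0,"tz":0.027,"ax":0,"ay":0,"az":0,"gripper":1},
  {"tx":0,"ty":0,"tz":0.027,"ax":0,"ay":0,"az":0,"gripper":1},
  {"tx":0,"ty":0,"tz":0.027,"ax":0,"ay":0,"az":0,"gripper":1},
  {"tx":0,"ty":0,"tz":0.02,"ax":0,"ay":0,"az":0,"gripper":1},
  {"tx":0,"ty":0,"tz":0,"ax":0,"ay":0,"az":0,"gripper":1},
  {"tx":0,"ty":0,"tz":0,"ax":0,"ay":0,"az":0,"gripper":1},
])

```text
time_s: 18.42
tcp_pos: [0.569, 0.0956, 0.165]
tcp_rot: [-3.141, -0.001, -0.234]
force: [-4.1, -0.9, 11.2]
opening: 0.0
gripper_force: 5.5
```

```bash
python3 k.py
```

```text
[0.5690738  0.09560962 0.16507297] 10.985777824491347 [-4.91305082 -0.74920921 10.76950788] 18.8167
wrist {'uv': array([285. , 244.9], dtype=float32), 'mean': array([0.5779, 0.0939, 0.1995]), 'mec': (0.5677, 0.0962, 0.0239), 'zmed': np.float64(0.1988), 'n': 4160}
scene {'uv': array([312. , 186.3], dtype=float32), 'mean': array([0.5745, 0.0861, 0.1984]), 'mec': (0.5676, 0.0925, 0.024), 'zmed': np.float64(0.1979), 'n': 249}
pin None {'uv': array([271.9, 207.7], dtype=float32), 'mean': array([0.4456, 0.0692, 0.079 ]), 'mec': (0.4447, 0.0719, 0.0141), 'zmed': np.float64(0.0801), 'n': 63}
```

Request:
move_arm([
  {"tx":0,"ty":0,"tz":0.024,"ax":0,"ay":0,"az":0,"gripper":1},
  {"tx":0,"ty":0,"tz":0,"ax":0,"ay":0,"az":0,"gripper":1},
  {"tx":0,"ty":0,"tz":0,"ax":0,"ay":0,"az":0,"gripper":1},
  {"tx":0,"ty":0,"tz":0,"ax":0,"ay":0,"az":0,"gripper":1},
  {"tx":0,"ty":0,"tz":0,"ax":0,"ay":0,"az":0,"gripper":1},
  {"tx":0,"ty":0,"tz":0,"ax":0,"ay":0,"az":0,"gripper":1},
  {"tx":0,"ty":0,"tz":0,"ax":0,"ay":0,"az":0,"gripper":1},
  {"tx":0,"ty":0,"tz":0,"ax":0,"ay":0,"az":0,"gripper":1},
  {"tx":0,"ty":0,"tz":0,"ax":0,"ay":0,"az":0,"gripper":1},
  {"tx":0,"ty":0,"tz":0,"ax":0,"ay":0,"az":0,"gripper":1},
])

```text
time_s: 19.65
tcp_pos: [0.5691, 0.0956, 0.1642]
tcp_rot: [-3.141, -0.001, -0.234]
force: [-4.1, -1.3, 10.7]
opening: 0.001
gripper_force: 5.7
```

```bash
python3 k.py
python3 - <<'E'
from h import *
s=cap('scene');cv2.imwrite('pics/end.png',cv2.resize(s['image'][165:260,240:366],(756,570),interpolation=cv2.INTER_CUBIC)[:,:,::-1])
E
```

```text
[0.56907927 0.09559181 0.16417991] 11.425803415710174 [-5.35676617  0.05236631 11.17806574] 20.05
wrist {'uv': array([285. , 245.2], dtype=float32), 'mean': array([0.5778, 0.0939, 0.1988]), 'mec': (0.5676, 0.0961, 0.024), 'zmed': np.float64(0.1979), 'n': 4205}
scene {'uv': array([312. , 186.6], dtype=float32), 'mean': array([0.5747, 0.0861, 0.1979]), 'mec': (0.568, 0.0921, 0.0244), 'zmed': np.float64(0.1972), 'n': 249}
pin None {'uv': array([272. , 207.7], dtype=float32), 'mean': array([0.4457, 0.0695, 0.0788]), 'mec': (0.4415, 0.0711, 0.0133), 'zmed': np.float64(0.0804), 'n': 64}
```

View pics/end.png

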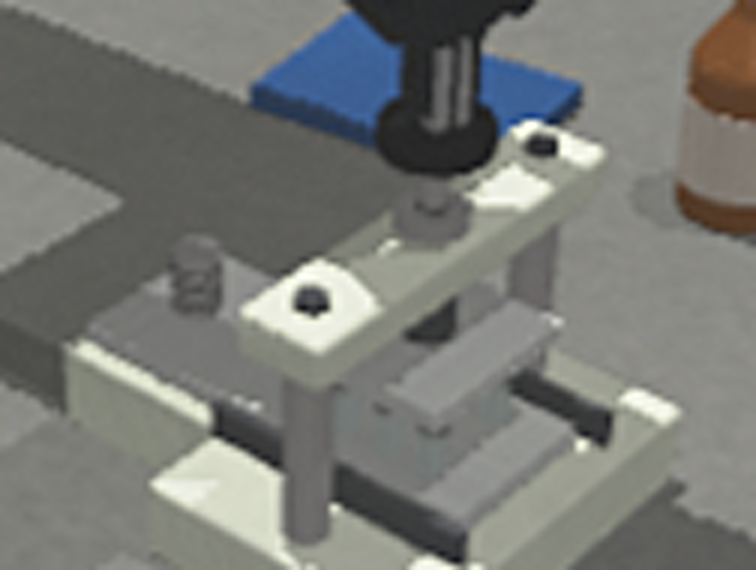

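The pin's head (195,275) sits on the tray. The dark ring (432,207) is level with the collar top, and the knob is about 11.8 mm down at 11.4 N. I'm handing it in.

```bash
python3 -c "
from workcell import bot
print(bot.finish_job())"
```

```text
the job is handed in; nothing more can be done
None
```

The pin is seated through the tray into the base and released, the palm knob is held about 11.8 mm down with its ring level with the collar, and the job was handed in at about 20 s.

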